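# Drive a stuck square peg out of a tilted joint with a drift

### The job

A square wooden peg is stuck in the square hole through the tilted wooden block on the knock-out jig. Take the slim drift (the one whose rod fits the hole) from its stand, push it down the slanting hole from the top until the peg drops out of the far side and slides down the chute, then hang the drift upright back in its free hole of the stand and leave it there. After that pick the peg up from the chute and lay it flat in the open plywood tray; leave the thick drift in the stand and do not disturb the glue bottle, the amber jar and the round tin.

Things in the scene. Friction and masses are not known exactly. Their poses are not given: they have to be found in the camera images.
- jig: Fixed knock-out jig: plywood base 250 x 110 x 12 mm (x = -80 to 170), two upright cheeks (x = -62 to 23, y = -50 to 50, tops 202 mm above the bench), a tilted wooden block between them and an aluminium chute coming out from below the block. Origin on the bench under the block; +x is the way the chute runs out, +z is up.
- work: Fixed wooden block on the jig, 70 x 76 x 45 mm, with a square through-hole 29.5 mm wide. Origin in the middle of the hole's upper mouth, 195 mm above the bench. z axis: the hole's axis, up and out of the mouth, 25 degrees from vertical, leaning back over the jig's -x; x axis points forward and 25 degrees up, y is level.
- bore_exit (a point): Middle of the hole's lower mouth, 45 mm down the hole from the upper one, above the chute. A sprung pad in the hole's wall makes the peg tight: it takes about 5 to 10 N to push. The peg comes free and slides off by itself when its upper end is about 41 mm below the upper mouth.
- chute: Fixed aluminium chute of the jig, sloping 30 degrees. Origin on its sliding surface at the foot of the stop lip (20 mm high), mid-width, 16 mm above the bench; x points down the slope, y across, z out of the surface. 32 mm wide between two rails 5 mm high, 44 mm outside. The freed peg stops at the lip, lying lengthwise down the slope, its middle near x = -30, z = 14 mm.
- peg: The loose square wooden peg, 28 x 28 x 60 mm, about 60 g. Origin at its middle, z axis along its length. At the start it is stuck in the hole of the block, its upper end 5 mm below the mouth, its lower end showing on the far side.
- slim_drift: Slim drift: round steel rod 20 mm thick, 68 mm long, under a steel collar 54 mm wide, 6 mm thick, with a square wooden handle 30 x 30 x 60 mm; 200 g. Origin in the middle of the collar's underside, z up along the handle (z = 6 to 66 mm), x and y square to its sides; rod tip at z = -68 mm. Starts hanging upright in a hole of the stand.
- slim_drift_tip (a point): The middle of the flat lower end of the slim drift's rod.
- thick_drift: The thick drift, hanging in the other hole of the stand: rod 34 mm in diameter (too thick for the block), same 68 mm length and same collar, handle thicker and shorter (42 x 42 x 40 mm). Origin in the middle of the collar's underside. Must stay where it is.
- stand: The fixed dark wooden stand, 80 x 150 x 100 mm, open at the sides: a top plate 12 mm thick on two end boards, with two round holes 38 mm in diameter, 75 mm apart along its y axis. Origin in the middle of its underside.
- hole_a (a point): Middle of the stand's hole on the -y side, at the plate's top, 100 mm above the bench.
- hole_b (a point): Middle of the stand's hole on the +y side, at the plate's top, 100 mm above the bench.
- tray: The fixed open plywood tray, outside 115 x 150 x 30 mm (150 along its y), walls 6 mm and floor 6 mm thick. Origin in the middle of its underside.
- glue: Cream-coloured glue bottle, 46 mm in diameter, 101 mm high; origin under its middle. Bystander.
- jar: Amber jar with a black cap, 46 mm in diameter, 59 mm high; origin under its middle. Bystander.
- tin: Round green-lidded wax tin, 72 mm in diameter, 27 mm high; origin under its middle. Bystander.

How it is judged:
By the outcome, as a careful person would: the job done as asked, in the order asked, and still so for the second after the job is handed in, with the robot touching nothing.
It also fails if it takes over 72 s, if anything falls off the work surface, if the arm or the gripper's body presses on something with over 40 N, if the wrist force passes 120 N, or if a joint passes its speed limit or range.

### The arm

A 6-joint arm with a two-finger parallel gripper is mounted at the origin on a cart in front of the work surface, level with it; the furniture and walls round the work are solid. World frame = base frame: x ahead of the robot, y to its left, z up, the work surface at z = 0. Lengths are in m, angles in rad, forces in N, time in s.
With the tool pointing down it reaches from about 0.425 to 0.95 m from the base axis. Payload 3.5 kg.
Tool frame: the origin (TCP) lies at the very end of the fingers, on their centre line; the grasp point (between the pads) lies ctrl.grip_point_offset behind it (ctrl.grip_point_offset is the distance from the TCP to the grasp point, in m); z points along the fingers, y is the direction in which the jaws open and shut (so a half turn about z gives the same grasp; the last joint's range is limited). The gripper opens to 85 mm and grips with 20 to 120 N. Pads are 22 mm wide; open, the fingers measure 114 mm over their backs; the gripper's body (76 mm by 85 mm) begins 54 mm behind the grasp point. The pads swing forward as they close: fully open they stand 13 mm farther back than shut.
Start: joints at [-1.305, 0.286, 1.577, -0, 1.279, -0.15], TCP at [0.273, -0.617, 0.231] pointing down, gripper open.
Joint ranges: [-2.77, 2.77], [-0.9, 2.22], [0.21, 2.48], [-1.53, 4.67], [0.24, 2.81], [-2.84, 2.84]. Speed limits (rad/s): [2.79, 2.79, 3.14, 3.14, 3.14, 3.14].

### API

Orientations are given as a unit quaternion [x, y, z, w].
In Python, from plant import ctrl gives the robot as it stands.
- The arm moves only by the tool servo_tool, never from a script. Its argument "increments" is a list of rows, each a list of 5 numbers: the opening, from 0 (shut) to 1 (fully open), then the shift along the world's x, y, z in units of 40 mm (1.0 is 40 mm), then the turn about the world's z in units of 5 degrees (1.0 is 5 degrees). A call has exactly 10 rows; each row is the pose to reach, as a shift and turn from the pose measured when the call began; what a row does not reach only later rows make up. A row lasts 1/12 s, in which the tool goes at most 41.7 mm and 7.16 degrees, less where a joint would pass 70% of its speed; a pose out of reach is approached as far as the arm can. A call with a gripper value outside its range is refused whole. The fingers move at their own pace and stop on an object; "grip_force" is the grip in N (left out, the last holds). Time passes only in rows, so rows that repeat a pose let the fingers close, or fill a call up. It gives the time, the measured TCP pose, the force and the opening at its end, in the units of the state.
- ctrl.get_state(): the state, without advancing time (a new reading comes with each control period).
- ctrl.read_camera(name): name is "scene" or "top" or "wrist"; returns a dict with "frame" (480x640x3 uint8, red, green, blue), "K" (3x3 intrinsics, pixels), "extrinsics" (4x4, takes a point from camera to world coordinates). Camera axes: x right, y down, z forward; pixel columns grow to the right and rows downward; lengths in m; the calibration is good to about 2 mm. A picture is of the moment at which its call begins. There is no depth.
- ctrl.sign_off(): hands the job in, once; it reports no verdict.
Trained networks look in a picture, given as the dict that the camera call returned (one of the last four; its "shot" number tells which), for a name from the list of things; names that differ only in an ending like _2 or _b are one class to them, and where a whole thing is asked for, a point or a joint stands for the part that bears it (a point fixed in the world has none). Each returns a list of dicts, best first, with "conf" (0 to 1); they miss things now and then, are a little off and sometimes report something else, mostly with a low value. They report only what shows in the picture. A call takes as long as a camera call.
- ctrl.masks_of(picture, query): "region" (480x640 bool, what is visible of it) and "extent" ([left, top, right, bottom] in pixels, round what is visible of it).
- ctrl.landmark_of(picture, query): "centre" ([row, column] in pixels: a listed point, or the origin of a listed thing).
The state is a dict: "time": time; "qpos": joint angles; "dq": joint speeds; "joint_efforts": joint torques, N m; "eef_pos": TCP position; "tcp_rot": TCP orientation; "contact_force": force on the tool from outside, world axes, zero at the start; "wrist_torque": the same for the moment, N m; "opening": opening from 0.0 (shut) to 1.0 (fully open).
Only numpy, scipy, OpenCV 4.12 (cv2) and the standard library are available. Lean on these libraries where they do the work, as an engineer would, in place of code of your own. Each camera call takes 0.05 s, during which the arm holds its last target. There are 200 camera calls.

## Working session

There is one attempt and no reset: what is moved stays moved. The work goes in short steps, Python scripts to look and compute and a tool call to move; the robot and the scene stay as the last step left them, time stands still between calls to the robot, and variables do not carry over. Pictures are saved under pics/ and viewed, about 8 in all and at most 12, crops included, and the job is handed in when it is done.

Besides the shell and the picture viewer there is one more tool, called after "Call:" as name(argument=value, ...), one argument or row to a line, values as JSON. servo_tool: Moves the arm, as the interface text tells. Its arguments: {"type":"object","properties":{"increments":{"type":"array"},"grip_force":{"type":"number"}},"required":["increments"]}

```bash
mkdir -p pics
cat > h.py <<'E'
import numpy as np, cv2
from plant import ctrl
def ray(p,rc):
    d=np.linalg.inv(p["K"])@np.array([rc[1],rc[0],1.]); E=np.array(p["extrinsics"])
    d=E[:3,:3]@d; return E[:3,3],d/np.linalg.norm(d)
def tri(rs):
    A=np.zeros((3,3));b=np.zeros(3)
    for o,d in rs:
        M=np.eye(3)-np.outer(d,d);A+=M;b+=M@o
    x=np.linalg.solve(A,b); return x,max(np.linalg.norm((np.eye(3)-np.outer(d,d))@(x-o)) for o,d in rs)
def onz(p,rc,z):
    o,d=ray(p,rc); return o+d*(z-o[2])/d[2]
def proj(p,X):
    E=np.linalg.inv(p["extrinsics"]);c=p["K"]@(E[:3,:3]@np.array(X)+E[:3,3]);return c[:2]/c[2]
def save(p,n): cv2.imwrite(f"pics/{n}.png",p["frame"][...,::-1])
E
cat > a.py <<'E'
from h import *
s=ctrl.read_camera("scene");t=ctrl.read_camera("top")
cv2.imwrite("pics/1.png",np.hstack([cv2.resize(x["frame"],(400,300),interpolation=cv2.INTER_AREA) for x in(s,t)])[...,::-1])
save(t,"top");save(s,"scene")
np.set_printoptions(precision=3,suppress=True)
print(ctrl.grip_point_offset,ctrl.get_state())
for q in "jig work bore_exit chute peg slim_drift slim_drift_tip thick_drift stand hole_a hole_b tray glue jar tin".split():
    a=ctrl.landmark_of(s,q);b=ctrl.landmark_of(t,q)
    f=lambda l:[(np.round(x["centre"]).astype(int).tolist(),round(x["conf"],2)) for x in l[:2]]
    print(q,f(a),f(b),*(tri([ray(s,a[0]["centre"]),ray(t,b[0]["centre"])]) if a and b else ''))
E
python3 a.py
```

```text
0.0187 {'time': 0.1, 'qpos': array([-1.305,  0.287,  1.578, -0.   ,  1.279, -0.15 ]), 'dq': array([-0.   , -0.001, -0.004,  0.001, -0.001, -0.001]), 'joint_efforts': array([  0.001, -40.73 , -29.37 ,  -0.   ,   0.003,  -0.   ]), 'eef_pos': array([ 0.273, -0.617,  0.23 ]), 'tcp_rot': array([ 0.978,  0.206, -0.   , -0.001]), 'contact_force': array([ 0.141, -0.387,  0.122]), 'wrist_torque': array([-0.027, -0.004, -0.036]), 'opening': 1.0050902219025926}
jig [([209, 389], 0.63)] [([234, 420], 0.91)] [ 0.478 -0.3    0.002] 0.007986931904349782
work [([165, 401], 0.93)] [([234, 435], 0.81), ([232, 436], 0.74)] [ 0.459 -0.296  0.196] 0.005686214566073313
bore_exit [([173, 396], 0.57), ([258, 362], 0.44)] [([233, 436], 0.56)] [ 0.471 -0.309  0.151] 0.000635819028301121
chute [([178, 373], 0.51)] [([199, 451], 0.8)] [ 0.585 -0.381  0.011] 0.0015134837048318072
peg [([168, 394], 0.41)] [([232, 438], 0.61)] [ 0.475 -0.307  0.167] 0.0025288786108222765
slim_drift [([255, 359], 0.67), ([278, 326], 0.64)] []
slim_drift_tip [([250, 403], 0.7)] [([260, 308], 0.62)] [ 0.334 -0.006  0.219] 0.063349367
[... 208 characters left out ...]
)] [0.409 0.04  0.017] 0.0003623481252803724
hole_a [([261, 346], 0.9), ([275, 326], 0.89)] [([258, 307], 0.96), ([256, 281], 0.79)] [0.406 0.016 0.11 ] 3.101497323108582e-05
hole_b [([261, 346], 0.9), ([275, 326], 0.89)] [([258, 307], 0.96), ([256, 281], 0.79)] [0.406 0.016 0.11 ] 3.101497323108582e-05
tray [([348, 279], 0.82), ([249, 404], 0.55)] [([261, 212], 0.81)] [0.406 0.277 0.022] 0.005873948691743036
glue [([258, 359], 0.54)] [([256, 349], 0.8)] [ 0.43  -0.098 -0.01 ] 0.006722375434036688
jar [([380, 210], 0.74)] [([230, 154], 0.73), ([284, 384], 0.28)] [0.487 0.439 0.008] 0.0028956779769652176
tin [([250, 406], 0.69)] [([281, 383], 0.88)] [ 0.349 -0.198 -0.004] 0.006365460273521207
```

View pics/scene.png

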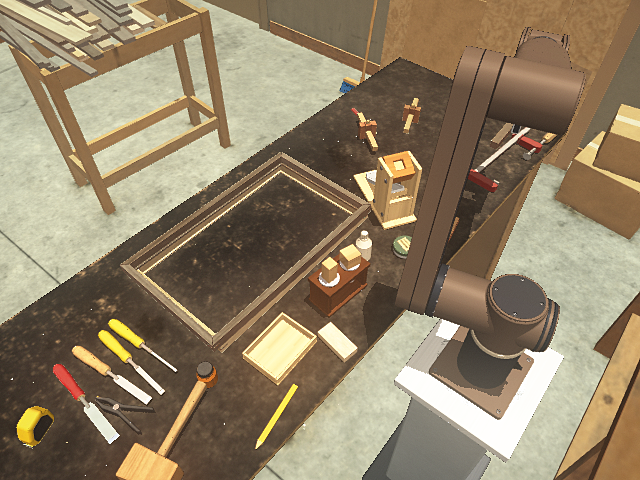

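View pics/top.png

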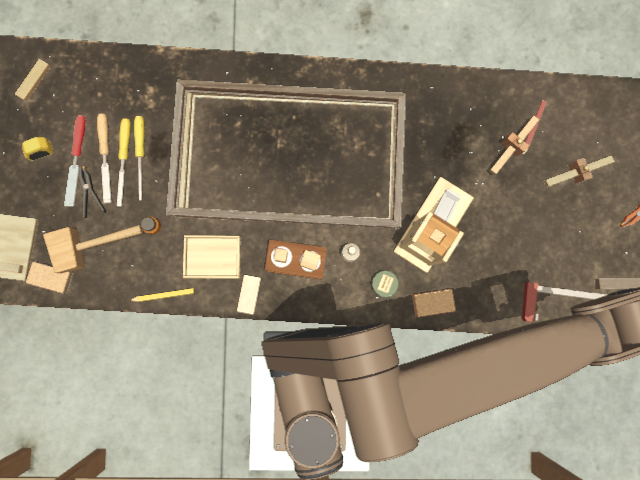

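Call:
servo_tool(
  increments=[
    [1, 0.2, 0.4, 0.8, 0],
    [1, 0.5, 1.1, 1.5, 0],
    [1, 0.9, 1.8, 2.2, 0],
    [1, 1.3, 2.5, 2.9, 0],
    [1, 1.7, 3.3, 3.5, 0],
    [1, 2.2, 4.1, 4.0, 0],
    [1, 2.7, 5.0, 4.4, 0],
    [1, 3.2, 5.8, 4.6, 0],
    [1, 3.6, 6.6, 4.75, 0],
    [1, 3.9, 7.4, 4.75, 0],
  ],
)

```text
time: 2.43
eef_pos: [0.43, -0.3196, 0.4239]
tcp_rot: [0.978, 0.207, 0.001, 0.002]
contact_force: [-0.3, -0.1, 1.3]
opening: 0.995
```

```bash
cat > w.py <<'E'
from h import *
import sys,pickle
np.set_printoptions(precision=4,suppress=True)
w=ctrl.read_camera("wrist");n=sys.argv[1]
save(w,n);pickle.dump(w,open(n+".pkl","wb"))
E_=w["extrinsics"];print("cam",E_[:3,3],E_[:3,2]);st=ctrl.get_state();print(st["time"],st["eef_pos"],st["contact_force"],st["opening"])
L={}
for q in sys.argv[2:]:
    r=ctrl.landmark_of(w,q); L[q]=r
    print(q,[(np.round(x["centre"],1).tolist(),round(x["conf"],2)) for x in r[:3]])
pickle.dump(L,open(n+".L","wb"))
E
python3 w.py j1 work bore_exit chute peg jig tin glue
```

```text
cam [ 0.4905 -0.2924  0.5684] [-0.2378 -0.1104 -0.965 ]
2.4833 [ 0.4315 -0.3147  0.4238] [ 1.4911  1.6051 -0.2817] 1.0018292743931032
work [([165.9, 311.6], 0.6)]
bore_exit []
chute [([95.2, 401.7], 0.9)]
peg [([156.3, 324.0], 0.97)]
jig [([149.2, 324.0], 0.87)]
tin [([91.2, 79.6], 0.62)]
glue [([119.2, 178.9], 0.75)]
```

View pics/j1.png

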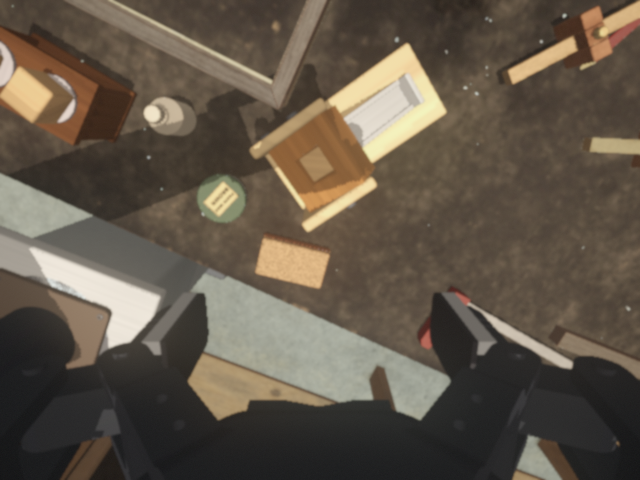

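```bash
cat > fit.py <<'E'
from h import *
import pickle
np.set_printoptions(precision=4,suppress=True)
w=pickle.load(open("j1.pkl","rb"))
c=[onz(w,(43,405),.012),onz(w,(112,446),.012)]
d=c[0]-c[1];print("base corners",c,np.linalg.norm(d),"yaw",np.degrees(np.arctan2(d[1],d[0]))-90)
for a,b in (((153,254),(103,327)),((225,305),(183,376))):
    a=onz(w,a,.202);b=onz(w,b,.202);d=b-a;print("cheek",a,b,np.linalg.norm(d),np.degrees(np.arctan2(d[1],d[0])))
print("mouth",onz(w,(163,317),.19))
E
python3 fit.py
python3 - <<'E'
import cv2
a=cv2.imread('pics/j1.png')[30:240,240:460]
cv2.imwrite('pics/j1z.png',cv2.resize(a,None,fx=3.6,fy=2.85*1.0,interpolation=cv2.INTER_CUBIC))
E
```

```text
base corners [array([ 0.648 , -0.3539,  0.012 ]), array([ 0.5923, -0.4483,  0.012 ])] 0.10959740890572224 yaw -30.538118162891124
cheek [ 0.4498 -0.2444  0.202 ] [ 0.5197 -0.2899  0.202 ] 0.08333314296545793 -33.099758767066994
cheek [ 0.4043 -0.3174  0.202 ] [ 0.4714 -0.3644  0.202 ] 0.08194290041078606 -35.00385548143436
mouth [ 0.4648 -0.3039  0.19  ]
```

Call:
servo_tool(
  increments=[
    [1, 0.1, 0.8, 0, 0],
    [1, 0.2, 1.7, 0, 0],
    [1, 0.3, 2.6, 0, 0],
    [1, 0.4, 3.5, 0, 0.5],
    [1, 0.5, 4.4, 0, 1.5],
    [1, 0.5, 5.3, -0.3, 2],
    [1, 0.5, 6.2, -0.6, 3],
    [1, 0.4, 7.1, -1, 4],
    [1, 0.3, 8.0, -1.5, 5],
    [1, 0.3, 8.0, -1.5, 5],
  ],
)

```text
time: 3.67
eef_pos: [0.4379, 0.0015, 0.3563]
tcp_rot: [0.909, 0.416, -0.003, -0.004]
contact_force: [1.2, 0.5, -0.4]
opening: 1.0
```

```bash
python3 w.py s1 slim_drift thick_drift hole_a hole_b stand tray
```

```text
cam [0.4827 0.0512 0.5005] [-0.1803 -0.1963 -0.9638]
3.7167 [ 0.4389 -0.0009  0.3581] [-0.1548 -0.7763  0.5482] 0.997382925121189
slim_drift []
thick_drift [([213.6, 292.3], 0.55)]
hole_a [([429.5, 537.9], 0.64)]
hole_b [([429.5, 537.9], 0.64)]
stand [([176.0, 284.9], 0.74)]
tray [([26.4, 158.3], 0.57), ([325.7, 478.2], 0.45)]
```

View pics/s1.png

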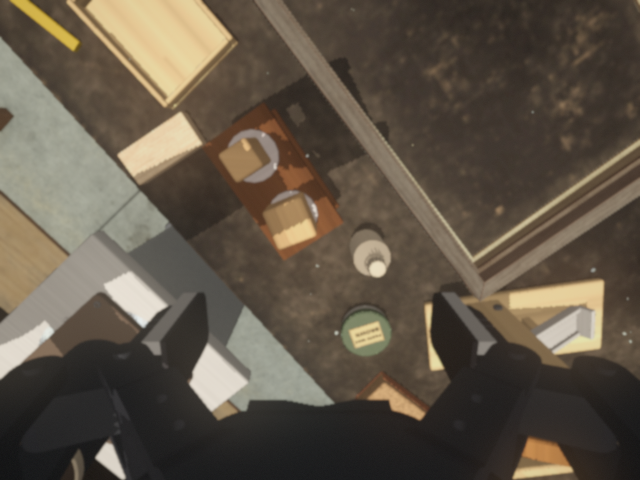

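Run:
```python
from h import *
import pickle
w=pickle.load(open("s1.pkl","rb"))
np.set_printoptions(precision=4,suppress=True)
P=[onz(w,p,.1) for p in ((103,268),(215,341),(258,284),(146,206))];print(P,sum(P)/4)
for a,b in((0,1),(3,2)):
    d=P[a]-P[b];print(np.linalg.norm(d),np.degrees(np.arctan2(d[1],d[0])))
print("slim top",onz(w,(160,241),.14),"collars",onz(w,(155,252),.106),onz(w,(213,294),.106),"thick",onz(w,(218,291),.13))
a=cv2.imread('pics/s1.png')[90:270,190:370];cv2.imwrite('pics/s1z.png',cv2.resize(a,(600,600),interpolation=cv2.INTER_CUBIC))
```

```text
[array([0.4599, 0.1086, 0.1   ]), array([ 0.4413, -0.029 ,  0.1   ]), array([ 0.3603, -0.025 ,  0.1   ]), array([0.3817, 0.1201, 0.1   ])] [0.4108 0.0437 0.1   ]
0.13889700897228993 82.3096263695777
0.14664487720784447 81.61068777580486
slim top [0.4077 0.0822 0.14  ] collars [0.4129 0.0813 0.106 ] [0.4049 0.0071 0.106 ] thick [0.4038 0.0079 0.13  ]
```

View pics/s1z.png

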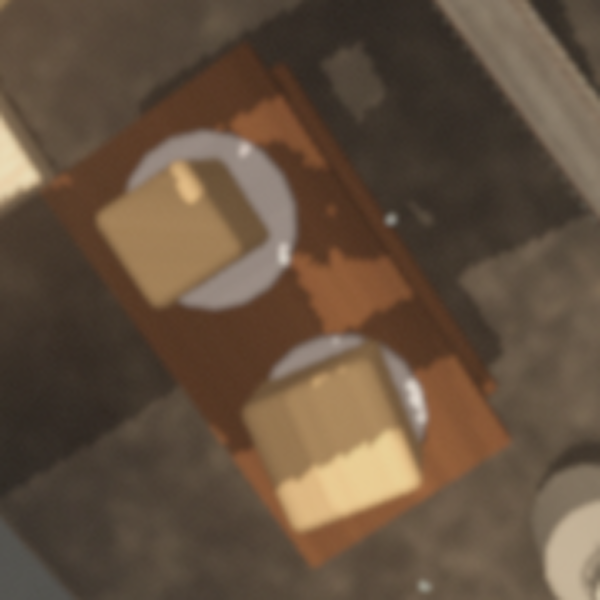

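Call:
servo_tool(
  increments=[
    [1, -0.1, 0.4, -0.6, 1.2],
    [1, -0.3, 1.0, -1.4, 2.4],
    [1, -0.5, 1.6, -2.2, 3.7],
    [1, -0.65, 2.0, -3.0, 5.0],
    [1, -0.65, 2.02, -3.6, 6.2],
    [1, -0.65, 2.02, -4.2, 6.6],
    [1, -0.65, 2.02, -4.8, 6.6],
    [1, -0.65, 2.02, -5.3, 6.6],
    [1, -0.65, 2.02, -5.8, 6.6],
    [1, -0.65, 2.02, -5.8, 6.6],
  ],
  grip_force=60,
)

```text
time: 4.85
eef_pos: [0.4124, 0.0758, 0.126]
tcp_rot: [0.758, 0.652, -0.003, -0.002]
contact_force: [-1.3, 0.3, -0.6]
opening: 1.002
```

Run:
```python
from h import *
s=ctrl.read_camera("scene");print(ctrl.get_state()["eef_pos"],ctrl.get_state()["qpos"])
w=ctrl.read_camera("wrist")
a=cv2.resize(s["frame"][200:340,270:430],(400,350));b=cv2.resize(w["frame"],(400,300));b=np.vstack([b,b[:50]*0])
cv2.imwrite("pics/g1.png",np.hstack([a,b])[...,::-1])
```

```text
[0.41367763 0.07585008 0.12811068] [-6.08140190e-02 -1.80471252e-01  2.26379556e+00 -2.21549524e-04
  1.06235082e+00  8.89416940e-02]
```

View pics/g1.png

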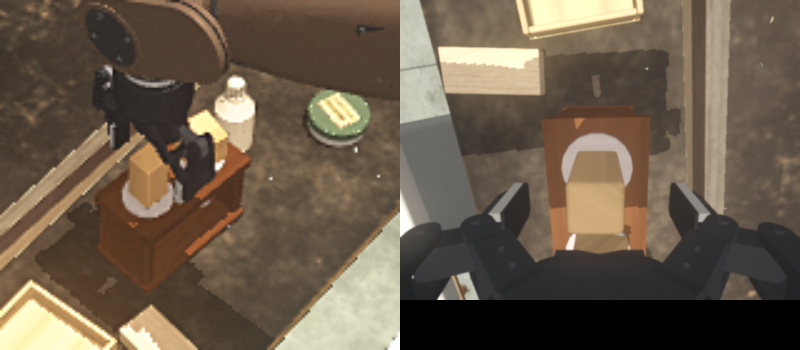

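Run:
```python
from h import *
w=ctrl.read_camera("wrist")
for p in ((288,272),(288,352),(372,274),(372,352)): print(onz(w,p,.166))
print("collar",onz(w,(268,315),.106))
print(ctrl.get_state()["eef_pos"])
```

```text
[0.40347449 0.09751935 0.166     ]
[0.42825025 0.09379115 0.166     ]
[0.39862366 0.06756184 0.166     ]
[0.42444439 0.06367638 0.166     ]
collar [0.41384465 0.08011622 0.106     ]
[0.41581915 0.07598123 0.13087792]
```

Call:
servo_tool(
  increments=[
    [1, 0, 0.1, -0.1, 0],
    [0.5, 0, 0.1, -0.1, 0],
    [0.1, 0, 0.1, -0.1, 0],
    [0.1, 0, 0.1, -0.1, 0],
    [0.1, 0, 0.1, -0.1, 0],
    [0.1, 0, 0.1, -0.1, 0],
    [0.1, 0, 0.1, -0.1, 0],
    [0.1, 0, 0.1, -0.1, 0],
    [0.1, 0, 0.1, -0.1, 0],
    [0.1, 0, 0.1, 0.2, 0],
  ],
  grip_force=60,
)

```text
time: 5.83
eef_pos: [0.4139, 0.08, 0.1365]
tcp_rot: [0.758, 0.652, -0.001, -0.001]
contact_force: [-1.0, -0.2, -3.0]
opening: 0.351
```

Call:
servo_tool(
  increments=[
    [0.1, 0, 0, 0.6, 0],
    [0.1, 0, 0, 1.4, 0],
    [0.1, 0, 0, 2.2, 0],
    [0.1, 0, 0, 3.0, 0],
    [0.1, 0, -0.2, 3.6, 1],
    [0.1, 0.1, -0.8, 4.0, 2.3],
    [0.1, 0.1, -1.6, 4.4, 3.7],
    [0.1, 0.1, -2.4, 4.6, 5.0],
    [0.1, 0.2, -3.2, 4.7, 6.3],
    [0.1, 0.2, -4.0, 4.7, 7.6],
  ],
)

```text
time: 6.67
eef_pos: [0.4224, -0.0777, 0.3248]
tcp_rot: [0.509, 0.861, -0.001, 0.001]
contact_force: [0.9, 0.2, -1.8]
opening: 0.343
```

Run:
```python
from h import *
np.set_printoptions(precision=4,suppress=True)
s=ctrl.get_state();print(s)
```

```text
{'time': 6.6667, 'qpos': array([-0.4177, -0.3442,  2.0248, -0.0026,  1.4599, -0.9207]), 'dq': array([-0.8607,  0.1615, -0.1012, -0.0038, -0.0416, -2.1757]), 'joint_efforts': array([  3.3768, -19.2486, -31.3813,  -0.0524,   0.1713,   1.1645]), 'eef_pos': array([ 0.4224, -0.0777,  0.3248]), 'tcp_rot': array([ 0.5088,  0.8609, -0.0012,  0.0007]), 'contact_force': array([ 0.9038,  0.2117, -1.7624]), 'wrist_torque': array([-0.0162, -0.0459, -0.0319]), 'opening': 0.3432867449818901}
```

Call:
servo_tool(
  increments=[
    [0.1, 0.2, -0.8, 0.4, 1.3],
    [0.1, 0.4, -1.6, 0.5, 2.6],
    [0.1, 0.6, -2.4, 0.5, 3.9],
    [0.1, 0.8, -3.2, 0.5, 5.0],
    [0.1, 1.0, -4.0, 0.5, 5.6],
    [0.1, 1.2, -4.8, 0.5, 5.6],
    [0.1, 1.5, -5.6, 0.5, 5.6],
    [0.1, 1.7, -6.05, 0.5, 5.6],
    [0.1, 1.7, -6.05, 0.5, 5.6],
    [0.1, 1.7, -6.05, 0.5, 5.6],
  ],
)

```text
time: 7.5
eef_pos: [0.4901, -0.3204, 0.3425]
tcp_rot: [0.286, 0.958, -0.0, -0.001]
contact_force: [-0.0, 0.4, -2.3]
opening: 0.345
```

```bash
python3 w.py j2 work jig
```

```text
cam [ 0.4344 -0.284   0.4869] [ 0.2198 -0.1454 -0.9647]
7.55 [ 0.49   -0.3195  0.343 ] [-0.6254  0.7586 -1.5266] 0.345171900737645
work [([176.5, 316.7], 0.98)]
jig []
```

View pics/j2.png

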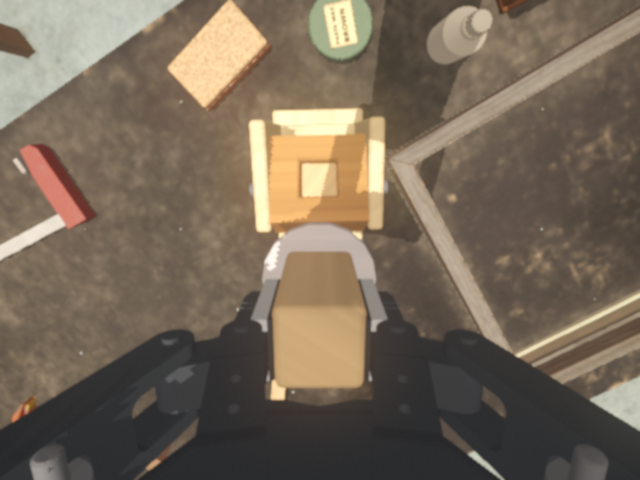

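Run:
```python
from h import *
import pickle
np.set_printoptions(precision=4,suppress=True)
w=pickle.load(open("j2.pkl","rb"));v=pickle.load(open("j1.pkl","rb"))
for a,b in (((122,250),(231,256)),((118,384),(228,383)),((121,265),(230,269)),((118,370),(228,370))):
    a=onz(w,a,.202);b=onz(w,b,.202);d=b-a;print("cheek",a,b,np.linalg.norm(d),np.degrees(np.arctan2(d[1],d[0])))
a,b=[(np.array(onz(w,p,z))+onz(w,q,z))/2 for p,q,z in(((163,300),(198,300),.195),((162,337),(198,338),.195))]
d=b-a;print("mouth y",a,b,np.linalg.norm(d),np.degrees(np.arctan2(d[1],d[0])))
print("mouth z.195",onz(w,(180,319),.195),"net",onz(w,(176.5,316.7),.195)); print(tri([ray(w,(180,319)),ray(v,(164,317))]))
X=onz(w,(180,319),.195)
def f(o,yaw):
    c,s=np.cos(yaw),np.sin(yaw);R=np.array([[c,-s,0],[s,c,0],[0,0,1]])
    return R
for y in(-31,-33,-35):
    R=f(0,np.radians(y));ca,sa=np.cos(np.radians(25)),np.sin(np.radians(25))
    print(y,[proj(w,X+R@np.array([sx*.01475*ca,sy*.01475,sx*.01475*sa])).round(0) for sx,sy in((-1,-1),(-1,1),(1,1),(1,-1))])
```

```text
cheek [ 0.3999 -0.322   0.202 ] [ 0.4693 -0.3666  0.202 ] 0.08246287303058443 -32.732969066321516
cheek [ 0.4513 -0.2386  0.202 ] [ 0.5221 -0.2814  0.202 ] 0.08283119579678984 -31.145361385554686
cheek [ 0.4054 -0.3124  0.202 ] [ 0.4742 -0.3575  0.202 ] 0.08234013054852542 -33.222043253778395
cheek [ 0.4457 -0.2471  0.202 ] [ 0.5165 -0.29    0.202 ] 0.08283356122648187 -31.1668880768948
mouth y [ 0.456  -0.3161  0.195 ] [ 0.4717 -0.2914  0.195 ] 0.0292839969261292 57.508092757387814
mouth z.195 [ 0.4637 -0.3034  0.195 ] net [ 0.4604 -0.3034  0.195 ]
(array([ 0.4641, -0.304 ,  0.1906]), np.float64(0.000294768768651517))
-31 [array([300., 163.]), array([337., 161.]), array([339., 198.]), array([301., 199.])]
-33 [array([300., 162.]), array([338., 162.]), array([338., 198.]), array([300., 198.])]
-35 [array([301., 161.]), array([338., 163.]), array([338., 199.]), array([299., 198.])]
```

Call:
servo_tool(
  increments=[
    [0.1, -0.2, 0.12, 0, 0.1],
    [0.1, -0.45, 0.25, 0, 0.1],
    [0.1, -0.615, 0.37, 0, 0.1],
    [0.1, -0.615, 0.37, -0.2, 0.1],
    [0.1, -0.615, 0.37, -0.5, 0.1],
    [0.1, -0.615, 0.37, -0.8, 0.1],
    [0.1, -0.615, 0.37, -1.0, 0.1],
    [0.1, -0.615, 0.37, -1.15, 0.1],
    [0.1, -0.615, 0.37, -1.3, 0.1],
    [0.1, -0.615, 0.37, -1.4, 0.1],
  ],
)

```text
time: 8.48
eef_pos: [0.4654, -0.3039, 0.2881]
tcp_rot: [0.281, 0.96, -0.0, -0.0]
contact_force: [-2.5, 2.2, 6.3]
opening: 0.345
```

Call:
servo_tool(
  increments=[
    [0.1, 0, 0, -0.05, 0],
    [0.1, 0, 0, -0.1, 0],
    [0.1, 0, 0, -0.15, 0],
    [0.1, 0, 0, -0.2, 0],
    [0.1, 0, 0, -0.25, 0],
    [0.1, 0, 0, -0.28, 0],
    [0.1, 0, 0, -0.28, 0],
    [0.1, 0, 0, -0.28, 0],
    [0.1, 0, 0, -0.28, 0],
    [0.1, 0, 0, -0.28, 0],
  ],
)

```text
time: 9.32
eef_pos: [0.4659, -0.3043, 0.2845]
tcp_rot: [0.281, 0.96, -0.001, 0.001]
contact_force: [-6.3, 5.0, 19.4]
opening: 0.341
```

Run:
```python
from h import *
w=ctrl.read_camera("wrist");s=ctrl.get_state();print(s["eef_pos"],s["contact_force"],s["wrist_torque"],w["extrinsics"][:3,3])
cv2.imwrite("pics/p1.png",cv2.resize(w["frame"][60:420,180:480],(500,600),interpolation=cv2.INTER_CUBIC)[...,::-1])
```

```text
[ 0.46589695 -0.30429312  0.28444594] [-6.39860897  4.8768589  17.83398672] [1.3697524  1.45386825 0.01493998] [ 0.40934814 -0.26806344  0.42858535]
```

View pics/p1.png

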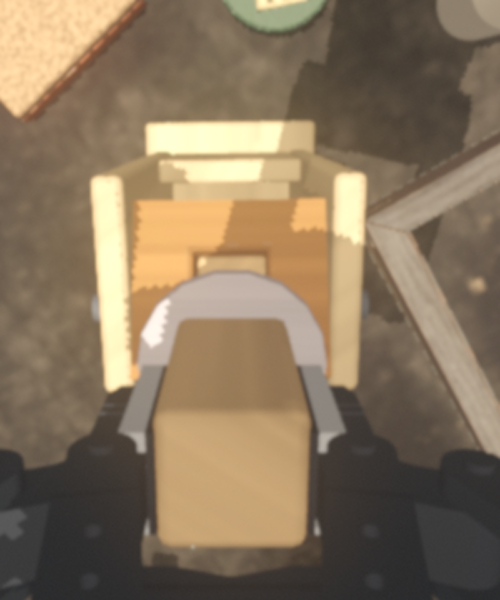

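Call:
servo_tool(
  increments=[
    [0.1, 0, 0, -0.2, 0],
    [0.1, 0, 0, -0.25, 0],
    [0.1, 0, 0, -0.3, 0],
    [0.1, 0, 0, -0.3, 0],
    [0.1, 0, 0, -0.3, 0],
    [0.1, 0, 0, -0.35, 0],
    [0.1, 0, 0, -0.35, 0],
    [0.1, 0, 0, -0.35, 0],
    [0.1, 0, 0, -0.35, 0],
    [0.1, 0, 0, -0.35, 0],
  ],
  grip_force=80,
)

```text
time: 10.2
eef_pos: [0.4658, -0.3045, 0.2776]
tcp_rot: [0.28, 0.96, -0.002, 0.002]
contact_force: [-8.2, 6.6, 18.8]
opening: 0.344
```

Call:
servo_tool(
  increments=[
    [0.1, -0.127, 0.08, 0, 0],
    [0.1, -0.253, 0.16, -0.02, 0],
    [0.1, -0.38, 0.24, -0.035, 0],
    [0.1, -0.506, 0.32, -0.06, 0],
    [0.1, -0.628, 0.4, -0.1, 0],
    [0.1, -0.75, 0.478, -0.14, 0],
    [0.1, -0.868, 0.553, -0.19, 0],
    [0.1, -1.024, 0.652, -0.27, 0],
    [0.1, -1.024, 0.652, -0.27, 0],
    [0.1, -1.024, 0.652, -0.27, 0],
  ],
  grip_force=25,
)

```text
time: 11.03
eef_pos: [0.4274, -0.2806, 0.2698]
tcp_rot: [0.281, 0.96, -0.005, 0.008]
contact_force: [4.7, -2.5, 6.1]
opening: 0.343
```

Run:
```python
from h import *
s=ctrl.get_state();print(s["eef_pos"],s["contact_force"],s["wrist_torque"])
w=ctrl.read_camera("wrist");t=ctrl.read_camera("scene")
cv2.imwrite("pics/p2.png",np.hstack([cv2.resize(w["frame"][60:420,180:480],(400,480)),cv2.resize(t["frame"][80:240,330:463],(400,480),interpolation=cv2.INTER_CUBIC)])[...,::-1])
```

```text
[ 0.42740996 -0.28058779  0.26983035] [ 4.71482374 -2.50169008  6.06178639] [-0.87589258 -1.32999737 -0.03372191]
```

View pics/p2.png

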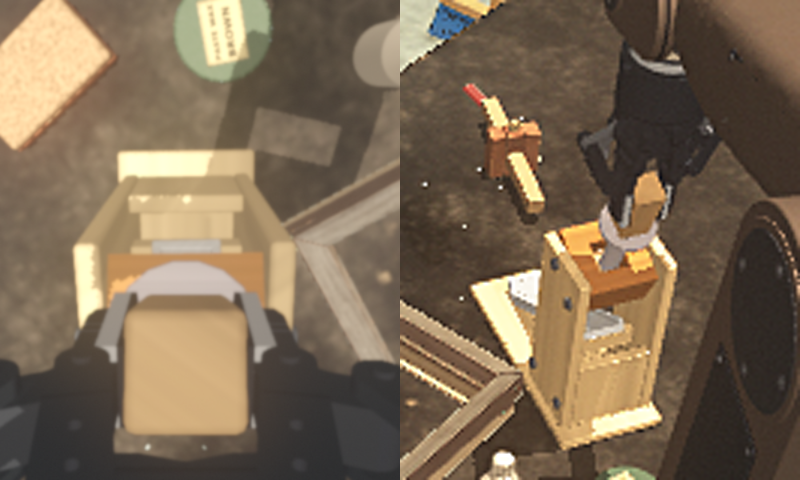

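Call:
servo_tool(
  increments=[
    [0.1, 0, 0, 0, 0],
    [0.1, 0.05, -0.03, -0.12, 0],
    [0.1, 0.1, -0.06, -0.25, 0],
    [0.1, 0.15, -0.09, -0.38, 0],
    [0.1, 0.2, -0.13, -0.5, 0],
    [0.1, 0.25, -0.16, -0.63, 0],
    [0.1, 0.3, -0.19, -0.76, 0],
    [0.1, 0.356, -0.227, -0.9, 0],
    [0.1, 0.356, -0.227, -0.9, 0],
    [0.1, 0.356, -0.227, -0.9, 0],
  ],
  grip_force=70,
)

```text
time: 11.97
eef_pos: [0.4422, -0.29, 0.232]
tcp_rot: [0.281, 0.96, -0.005, 0.008]
contact_force: [5.1, -3.7, -4.2]
opening: 0.345
```

Run:
```python
from h import *
t=ctrl.read_camera("top");s=ctrl.read_camera("scene")
for p in(t,s):print([(x["centre"],x["conf"]) for x in ctrl.landmark_of(p,"peg")])
cv2.imwrite("pics/p3.png",np.hstack([cv2.resize(t["frame"][160:290,370:500],(400,400),interpolation=cv2.INTER_CUBIC),cv2.resize(s["frame"][120:240,330:450],(400,400),interpolation=cv2.INTER_CUBIC)])[...,::-1])
```

```text
[([207.8, 442.8], 0.51)]
[([174.6, 371.9], 0.46)]
```

View pics/p3.png

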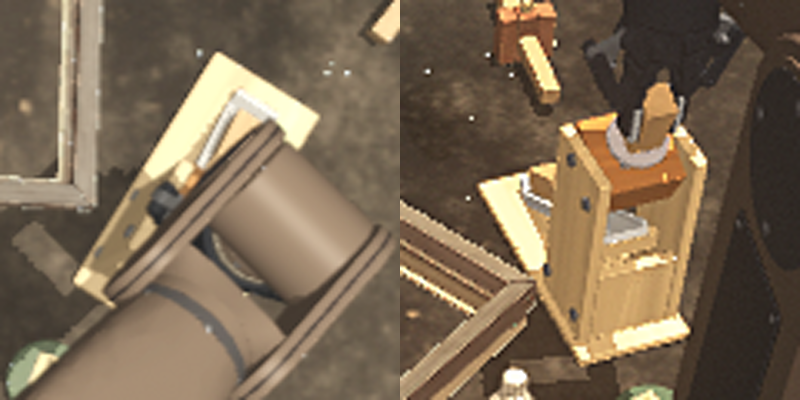

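Call:
servo_tool(
  increments=[
    [0.1, -0.07, 0.045, 0.18, 0],
    [0.1, -0.16, 0.1, 0.4, 0],
    [0.1, -0.27, 0.17, 0.68, 0],
    [0.1, -0.39, 0.25, 1.0, 0],
    [0.1, -0.51, 0.33, 1.3, 0],
    [0.1, -0.624, 0.398, 1.585, 0],
    [0.1, -0.624, 0.398, 1.9, 0],
    [0.1, -0.624, 0.5, 2.3, 0],
    [0.1, -0.5, 0.8, 2.6, -0.5],
    [0.1, -0.45, 1.4, 2.6, -1.5],
  ],
)

```text
time: 13.0
eef_pos: [0.4244, -0.2354, 0.3386]
tcp_rot: [0.345, 0.938, -0.006, 0.009]
contact_force: [-0.0, 0.4, -1.3]
opening: 0.341
```

Call:
servo_tool(
  increments=[
    [0.1, 0.05, 0.8, 0, -1.3],
    [0.1, 0.1, 1.7, 0, -2.6],
    [0.1, 0.1, 2.6, 0, -3.9],
    [0.1, 0.1, 3.5, 0, -5.2],
    [0.1, 0.1, 4.4, 0, -6.5],
    [0.1, 0.1, 5.3, 0, -7.8],
    [0.1, 0.1, 6.2, 0, -9.1],
    [0.1, 0.1, 7.1, 0, -10.3],
    [0.1, 0.05, 8.0, -0.2, -11.5],
    [0.1, 0, 8.7, -0.5, -11.5],
  ],
)

```text
time: 13.83
eef_pos: [0.4244, 0.1138, 0.32]
tcp_rot: [0.756, 0.655, -0.009, 0.006]
contact_force: [0.8, 0.4, -2.3]
opening: 0.342
```

Run:
```python
from h import *
np.set_printoptions(precision=4,suppress=True)
w=ctrl.read_camera("wrist");t=ctrl.read_camera("scene");u=ctrl.read_camera("top");s=ctrl.get_state();print(s["time"],s["eef_pos"],s["tcp_rot"],s["opening"])
for p,c in((w,"w"),(t,"s"),(u,"t")):
  for q in("slim_drift_tip","slim_drift"):
    print(c,q,[(np.round(x["centre"],0),round(x["conf"],2)) for x in ctrl.landmark_of(p,q)])
R=np.array([np.cos(2*np.arctan2(s["tcp_rot"][1],s["tcp_rot"][0])),np.sin(2*np.arctan2(s["tcp_rot"][1],s["tcp_rot"][0])),0])
P=s["eef_pos"]+[0,0,.0187];a=np.radians(25);ax=R*np.sin(a)+np.array([0,0,np.cos(a)])
for p in(w,t): print("exp tip",proj(p,P-.115*ax)[::-1],"org",proj(p,P-.047*ax)[::-1],"tip if 15deg",proj(p,P-.115*(R*np.sin(.26)+[0,0,np.cos(.26)]))[::-1])
cv2.imwrite("pics/p4.png",np.hstack([cv2.resize(w["frame"],(400,300)),cv2.resize(t["frame"][180:330,260:460],(400,300),interpolation=cv2.INTER_CUBIC)])[...,::-1])
```

```text
13.9833 [0.4225 0.1149 0.3166] [ 0.7523  0.6587 -0.0119  0.0032] 0.3432390028545433
w slim_drift_tip []
w slim_drift [(array([308., 317.]), 0.72)]
s slim_drift_tip [(array([248., 325.]), 0.61)]
s slim_drift [(array([232., 318.]), 0.94)]
t slim_drift_tip [(array([251., 280.]), 0.54)]
t slim_drift [(array([249., 266.]), 0.45)]
exp tip [302.6544 316.7881] org [307.0649 315.1322] tip if 15deg [273.0206 316.5294]
exp tip [240.5426 332.255 ] org [229.4728 323.7569] tip if 15deg [246.6838 326.451 ]
```

View pics/p4.png

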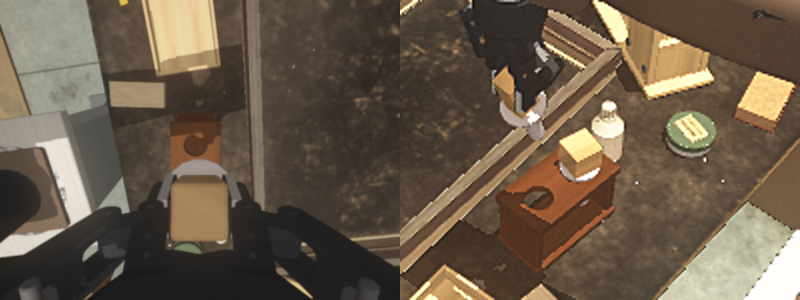

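Run:
```python
from h import *
np.set_printoptions(precision=4,suppress=True)
w=ctrl.read_camera("wrist");t=ctrl.read_camera("scene");u=ctrl.read_camera("top");s=ctrl.get_state();P=s["eef_pos"];print(P,s["tcp_rot"])
a,_=tri([ray(t,(246,327.5)),ray(u,(251,280))]);print("tip",a,_)
b,_=tri([ray(t,(232,318)),ray(u,(249,266))]);print("org",b,_)
d=b-a;print(np.linalg.norm(d),d,np.degrees(np.arccos(d[2]/np.linalg.norm(d))))
print("hole",onz(w,(232,312),.1))
from scipy.optimize import least_squares
y=2*np.arctan2(s["tcp_rot"][1],s["tcp_rot"][0]);R=np.array([np.cos(y),np.sin(y),0])
def f(x):
    ax=R*np.sin(x[0])+np.array([0,0,np.cos(x[0])]);p=P+[0,0,.0187]
    o=p-x[1]*ax;q=p-(x[1]+.068)*ax
    return np.r_[proj(t,q)-[327.5,246],proj(t,o)-[318,232],(proj(u,q)-[280,251])*.7,(proj(u,o)-[266,249])*.5]
r=least_squares(f,[.4,.047]);print(np.degrees(r.x[0]),r.x[1],r.fun.round(1))
```

```text
[0.4246 0.1117 0.3188] [ 0.7549  0.6558 -0.0096  0.005 ]
tip [0.4159 0.0828 0.2257] 0.001409469365905
org [0.4165 0.1131 0.3012] 0.004435381893753979
0.0814346014004332 [0.0006 0.0303 0.0756] 21.850124674508397
hole [0.4121 0.078  0.1   ]
13.574548459825307 0.04991554575320151 [-1.5  0.2  3.3 -0.8 -0.6 -1.7  2.5 -2. ]
```

Call:
servo_tool(
  increments=[
    [0.1, -0.05, 0.05, -0.3, 0],
    [0.1, -0.1, 0.1, -0.9, 0],
    [0.1, -0.16, 0.12, -1.5, 0],
    [0.1, -0.16, 0.12, -2.0, 0],
    [0.1, -0.16, 0.12, -2.4, 0],
    [0.1, -0.16, 0.12, -2.6, 0],
    [0.1, -0.16, 0.12, -2.7, 0],
    [0.1, -0.16, 0.12, -2.7, 0],
    [0.1, -0.16, 0.12, -2.7, 0],
    [0.1, -0.16, 0.12, -2.7, 0],
  ],
)

```text
time: 15.27
eef_pos: [0.4191, 0.1166, 0.2122]
tcp_rot: [0.755, 0.656, -0.009, 0.006]
contact_force: [0.1, 0.5, -1.5]
opening: 0.34
```

Run:
```python
from h import *
np.set_printoptions(precision=4,suppress=True)
t=ctrl.read_camera("scene");u=ctrl.read_camera("top");s=ctrl.get_state();P=s["eef_pos"];print(P,s["contact_force"])
f=lambda p,q:[(np.round(x["centre"],0),round(x["conf"],2)) for x in ctrl.landmark_of(p,q)]
for q in("slim_drift_tip","hole_b"):print(f(t,q),f(u,q))
print("exp hole",proj(t,[.413,.080,.1]),"exp tip",proj(t,P+[-.0045,-.032,-.094]))
cv2.imwrite("pics/p5.png",cv2.resize(t["frame"][200:320,280:440],(800,600),interpolation=cv2.INTER_CUBIC)[...,::-1])
```

```text
[0.419  0.1166 0.2121] [-0.5701 -0.3391 -2.8149]
[(array([289., 336.]), 0.73), (array([272., 329.]), 0.66)] [(array([256., 284.]), 0.58)]
[(array([263., 351.]), 0.84), (array([274., 327.]), 0.82)] [(array([258., 308.]), 0.98), (array([258., 284.]), 0.88)]
exp hole [328.8882 277.5967] exp tip [327.4191 274.1652]
```

View pics/p5.png

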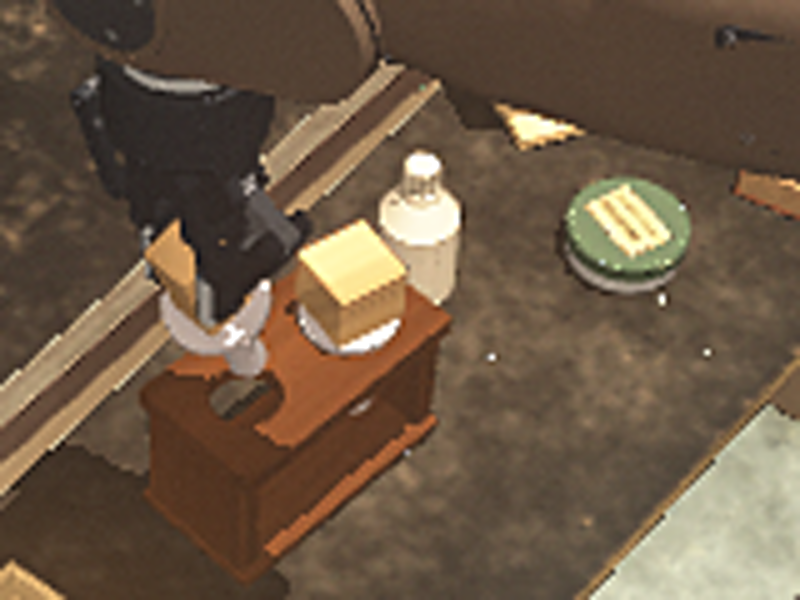

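Call:
servo_tool(
  increments=[
    [0.1, 0, 0, -0.2, 0],
    [0.1, 0, 0, -0.4, 0],
    [0.1, 0, 0, -0.6, 0],
    [0.1, -0.01, -0.07, -0.78, 0],
    [0.1, -0.02, -0.14, -0.97, 0],
    [0.1, -0.03, -0.21, -1.16, 0],
    [0.1, -0.04, -0.27, -1.34, 0],
    [0.1, -0.05, -0.33, -1.5, 0],
    [0.1, -0.05, -0.36, -1.6, 0],
    [0.1, -0.05, -0.36, -1.6, 0],
  ],
)

```text
time: 16.4
eef_pos: [0.4158, 0.1018, 0.1461]
tcp_rot: [0.755, 0.656, -0.01, 0.005]
contact_force: [-0.7, -0.5, -2.3]
opening: 0.341
```

Call:
servo_tool(
  increments=[
    [0.1, 0, -0.02, -0.08, 0],
    [0.1, 0, -0.03, -0.12, 0],
    [0.5, 0, -0.03, -0.12, 0],
    [0.8, 0, -0.03, -0.12, 0],
    [0.8, 0, -0.03, -0.12, 0],
    [0.8, 0, -0.03, -0.12, 0],
    [0.8, 0, -0.03, -0.12, 0],
    [0.8, 0, -0.03, -0.12, 0],
    [0.8, 0, -0.03, -0.12, 0],
    [0.8, 0, -0.03, 0, 0],
  ],
)

```text
time: 17.23
eef_pos: [0.415, 0.1006, 0.1454]
tcp_rot: [0.755, 0.656, -0.011, 0.004]
contact_force: [-0.8, -0.1, 1.0]
opening: 0.798
```

Call:
servo_tool(
  increments=[
    [0.8, 0, 0, 0.4, 0],
    [0.8, 0, 0, 1.0, 0],
    [1, 0, 0, 1.7, 0],
    [1, 0, 0, 2.4, 0],
    [1, 0, 0, 3.2, 0],
    [1, 0, 0, 4.0, 0],
    [1, 0, -0.3, 4.5, 0],
    [1, 0.05, -1.0, 4.5, 0],
    [1, 0.1, -1.2, 4.5, 0],
    [1, 0.1, -1.2, 4.5, 0],
  ],
)

```text
time: 18.07
eef_pos: [0.4192, 0.0515, 0.3256]
tcp_rot: [0.756, 0.654, -0.011, 0.004]
contact_force: [-1.1, -0.5, -0.0]
opening: 0.999
```

Run:
```python
from h import *
np.set_printoptions(precision=4,suppress=True)
t=ctrl.read_camera("scene");w=ctrl.read_camera("wrist");s=ctrl.get_state();print(s["time"],s["eef_pos"],s["contact_force"])
for n,p in(("s",t),("w",w)):
    for q in("slim_drift","thick_drift"):
        print(n,q,[(np.round(x["centre"]),round(x["conf"],2)) for x in ctrl.landmark_of(p,q)][:2],[(np.round(x["extent"]),round(x["conf"],2)) for x in ctrl.masks_of(p,q)][:2])
    print("exp org",proj(p,[.4135,.080,.1])[::-1],"top",proj(p,[.4135,.080,.166])[::-1])
save(w,"after")
# steel/wood silhouettes: column profile via top-face colour
```

```text
18.1667 [0.4186 0.0528 0.3245] [0.7041 0.6622 0.1431]
s slim_drift [(array([277., 328.]), 0.66)] [(array([315., 256., 342., 283.]), 0.96), (array([352., 235., 373., 260.]), 0.55)]
s thick_drift [(array([262., 350.]), 0.58)] [(array([339., 243., 362., 273.]), 0.94), (array([241., 310., 316., 383.]), 0.71)]
exp org [277.4974 328.7333] top [261.5003 329.1781]
w slim_drift [(array([169., 307.]), 0.96)] [(array([282., 140., 339., 198.]), 0.77)]
w thick_drift [(array([241., 311.]), 0.8)] [(array([285., 217., 338., 286.]), 0.81)]
exp org [170.0392 311.3722] top [179.6175 309.0947]
```

Call:
servo_tool(
  increments=[
    [1, 0.1, -0.4, 0, -1.3],
    [1, 0.2, -0.9, 0, -2.6],
    [1, 0.35, -1.4, 0, -3.9],
    [1, 0.5, -1.9, 0, -5.2],
    [1, 0.7, -2.4, 0, -6.5],
    [1, 0.9, -2.9, 0, -7.8],
    [1, 1.1, -3.4, 0, -9.1],
    [1, 1.3, -3.9, 0, -10.4],
    [1, 1.5, -4.4, 0, -11.7],
    [1, 1.7, -5.0, 0, -13],
  ],
)

```text
time: 19.4
eef_pos: [0.4873, -0.1475, 0.3251]
tcp_rot: [0.989, 0.145, -0.011, -0.003]
contact_force: [-0.7, 0.1, 0.0]
opening: 1.005
```

Call:
servo_tool(
  increments=[
    [1, 0.2, -0.6, 0, -1.3],
    [1, 0.4, -1.2, 0, -2.6],
    [1, 0.6, -1.8, 0, -3.9],
    [1, 0.8, -2.4, 0, -5.2],
    [1, 1.0, -3.0, 0, -6.5],
    [1, 1.2, -3.6, -0.2, -7.8],
    [1, 1.4, -4.2, -0.6, -9.1],
    [1, 1.6, -4.8, -1.0, -9.9],
    [1, 1.7, -5.3, -1.5, -9.9],
    [1, 1.7, -5.3, -1.5, -9.9],
  ],
)

```text
time: 20.23
eef_pos: [0.5539, -0.3614, 0.2588]
tcp_rot: [0.959, -0.284, -0.013, -0.009]
contact_force: [-0.3, 0.5, -1.4]
opening: 1.005
```

```bash
python3 w.py k1 peg chute
python3 - <<'E'
from h import *
w=ctrl.read_camera("wrist");m=ctrl.masks_of(w,"peg")
print(ctrl.get_state()["tcp_rot"])
for x in m[:2]:
    r=cv2.minAreaRect(np.argwhere(x["region"])[:,::-1].astype(np.float32));print(x["conf"],x["extent"],r)
    b=cv2.boxPoints(r)
    for p in b: print(p,onz(w,(p[1],p[0]),.045))
E
```

```text
cam [ 0.6126 -0.4013  0.4011] [-0.2401  0.1656 -0.9565]
20.2833 [ 0.5542 -0.36    0.2609] [ 0.1499  0.9428 -0.2102] 0.9988202041672648
peg [([178.2, 317.5], 0.83)]
chute [([156.0, 319.6], 0.72)]
[ 0.9594008  -0.28185222 -0.00781703 -0.00695112]
0.94 [306.6, 145.3, 337.3, 212.3] ((321.5, 178.0), (66.0, 29.0), 90.0)
[307. 145.] [ 0.60551708 -0.37615055  0.045     ]
[336. 145.] [ 0.59064184 -0.3992562   0.045     ]
[336. 211.] [ 0.53640091 -0.36530385  0.045     ]
[307. 211.] [ 0.55200494 -0.34098203  0.045     ]
0.22 [64.9, 440.5, 124.5, 478.7] ((92.5, 458.0), (42.0, 63.0), 90.0)
[ 61. 437.] [0.47830898 0.06657714 0.045     ]
[124. 437.] [0.43702133 0.0012359  0.045     ]
[124. 479.] [0.38666056 0.04547035 0.045     ]
[ 61. 479.] [0.42957677 0.11363324 0.045     ]
```

Call:
servo_tool(
  increments=[
    [1, 0.2, -0.1, -0.7, 0.1],
    [1, 0.42, -0.26, -1.6, 0.1],
    [1, 0.42, -0.26, -2.5, 0.1],
    [1, 0.42, -0.26, -3.4, 0.1],
    [0.8, 0.42, -0.26, -4.2, 0.1],
    [0.7, 0.42, -0.26, -4.8, 0.1],
    [0.65, 0.42, -0.26, -5.1, 0.1],
    [0.6, 0.42, -0.26, -5.3, 0.1],
    [0.6, 0.42, -0.26, -5.3, 0.1],
    [0.6, 0.42, -0.26, -5.3, 0.1],
  ],
  grip_force=40,
)

```text
time: 21.32
eef_pos: [0.5738, -0.3698, 0.057]
tcp_rot: [0.961, -0.277, -0.006, -0.006]
contact_force: [-0.8, -0.3, -0.0]
opening: 0.601
```

Run:
```python
from h import *
np.set_printoptions(precision=4,suppress=True)
w=ctrl.read_camera("wrist");m=ctrl.masks_of(w,"peg");s=ctrl.get_state();P=s["eef_pos"]
print(P,s["contact_force"],s["opening"])
for x in m[:2]: print(x["conf"],np.round(x["extent"]))
for x in ctrl.landmark_of(w,"peg"): print(x["centre"],onz(w,x["centre"],.043))
h=np.array([.843,-.537,0]);n=np.array([.537,.843,0]);C=np.array([.571,-.3705,.043]);c,q=np.cos(np.radians(30)),.5
ax=c*h-[0,0,q];zz=q*h+np.array([0,0,c])
pts=np.array([proj(w,C+a*.03*ax+b*.014*n+d*.014*zz) for a in(-1,1) for b in(-1,1) for d in(-1,1)]);print(pts.min(0),pts.max(0))
```

```text
[ 0.5742 -0.3703  0.0578] [ 0.1938 -0.3901 -1.1604] 0.6011419106244773
0.75 [291. 220. 356. 362.]
[290.3, 322.2] [ 0.5704 -0.3698  0.043 ]
[287.9697 216.8894] [357.471  360.3008]
```

Call:
servo_tool(
  increments=[
    [0.6, -0.05, 0, -0.25, 0],
    [0.55, -0.05, 0, -0.5, 0],
    [0.5, -0.05, 0, -0.52, 0],
    [0.3, -0.05, 0, -0.52, 0],
    [0.1, -0.05, 0, -0.52, 0],
    [0.1, -0.05, 0, -0.52, 0],
    [0.1, -0.05, 0, -0.52, 0],
    [0.1, -0.05, 0, -0.52, 0],
    [0.1, -0.05, 0, -0.52, 0],
    [0.1, -0.05, 0, -0.52, 0],
  ],
  grip_force=40,
)

```text
time: 22.3
eef_pos: [0.5723, -0.3708, 0.0372]
tcp_rot: [0.961, -0.278, -0.005, -0.006]
contact_force: [0.8, -3.3, 2.3]
opening: 0.319
```

Call:
servo_tool(
  increments=[
    [0.1, 0, 0, 0.1, 0],
    [0.1, 0, 0, 0.3, 0],
    [0.1, 0, 0, 0.6, 0],
    [0.1, 0, 0, 1.0, 0],
    [0.1, 0, 0, 1.6, 0],
    [0.1, 0, 0, 2.3, 0],
    [0.1, 0, 0, 3.1, 0],
    [0.1, 0, 0, 3.9, 0],
    [0.1, 0, 0, 4.7, 0],
    [0.1, 0, 0, 5.3, 0],
  ],
)

```text
time: 23.13
eef_pos: [0.5727, -0.3706, 0.2538]
tcp_rot: [0.961, -0.277, -0.004, -0.005]
contact_force: [-0.3, 0.2, 0.1]
opening: 0.318
```

Run:
```python
from h import *
np.set_printoptions(precision=4,suppress=True)
w=ctrl.read_camera("wrist");s=ctrl.get_state();P=s["eef_pos"]
print(P,s["contact_force"],s["opening"],s["qpos"])
for x in ctrl.masks_of(w,"peg")[:2]: print(x["conf"],np.round(x["extent"]))
t=ctrl.read_camera("top")
m=ctrl.masks_of(t,"tray")
for x in m[:1]:
    r=cv2.minAreaRect(np.argwhere(x["region"])[:,::-1].astype(np.float32));print(x["conf"],r)
    c=np.array([onz(t,(p[1],p[0]),.03) for p in cv2.boxPoints(r)]);print(c,c.mean(0))
h=np.array([.843,-.537,0]);n=np.array([.537,.843,0]);C=P+[0,0,.006];c,q=np.cos(np.radians(30)),.5
ax=c*h-[0,0,q];zz=q*h+np.array([0,0,c])
pts=np.array([proj(w,C+a*.03*ax+b*.014*n+d*.014*zz) for a in(-1,1) for b in(-1,1) for d in(-1,1)]);print(pts.min(0),pts.max(0))
```

```text
[ 0.5745 -0.372   0.2599] [ 0.6937 -0.7847  3.5243] 0.31747314623479994 [-0.7249  0.2882  1.5222  0.0061  1.3331  1.4066]
0.86 [277. 231. 357. 393.]
0.91 ((211.0, 255.5), (43.0, 56.0), 90.0)
[[0.472  0.3521 0.03  ]
 [0.4745 0.2011 0.03  ]
 [0.3583 0.1979 0.03  ]
 [0.356  0.3477 0.03  ]] [0.4152 0.2747 0.03  ]
[275.5847 221.5676] [359.892  395.7886]
```

Call:
servo_tool(
  increments=[
    [0.1, -0.1, 0.6, 0.3, 0.5],
    [0.1, -0.3, 1.4, 0.6, 1.5],
    [0.1, -0.5, 2.3, 0.6, 2.5],
    [0.1, -0.7, 3.2, 0.6, 3.5],
    [0.1, -0.9, 4.1, 0.6, 4.5],
    [0.1, -1.1, 5.0, 0.6, 5.5],
    [0.1, -1.3, 5.9, 0.6, 6.2],
    [0.1, -1.5, 6.8, 0.6, 6.7],
    [0.1, -1.7, 7.7, 0.6, 6.7],
    [0.1, -1.9, 8.6, 0.6, 6.7],
  ],
)

```text
time: 24.17
eef_pos: [0.4943, -0.0244, 0.2717]
tcp_rot: [1.0, 0.011, -0.008, -0.005]
contact_force: [0.5, 0.1, -0.6]
opening: 0.317
```

Call:
servo_tool(
  increments=[
    [0.1, -0.2, 0.9, 0, 0],
    [0.1, -0.5, 1.8, 0, 0],
    [0.1, -0.8, 2.7, 0, 0],
    [0.1, -1.1, 3.6, 0, 0],
    [0.1, -1.4, 4.5, 0, 0],
    [0.1, -1.7, 5.4, 0, 0],
    [0.1, -2.0, 6.3, -0.2, 0],
    [0.1, -2.1, 7.1, -0.7, 0],
    [0.1, -2.1, 7.5, -1.3, 0],
    [0.1, -2.1, 7.5, -1.9, 0],
  ],
)

```text
time: 25.0
eef_pos: [0.4082, 0.2781, 0.1931]
tcp_rot: [1.0, 0.013, -0.01, -0.005]
contact_force: [0.6, -0.9, -0.5]
opening: 0.32
```

Call:
servo_tool(
  increments=[
    [0.1, 0.1, -0.08, -0.6, 0],
    [0.1, 0.17, -0.08, -1.3, 0],
    [0.1, 0.17, -0.08, -2.0, 0],
    [0.1, 0.17, -0.08, -2.7, 0],
    [0.1, 0.17, -0.08, -3.3, 0],
    [0.1, 0.17, -0.08, -3.7, 0],
    [0.1, 0.17, -0.08, -3.9, 0],
    [0.1, 0.17, -0.08, -4.0, 0],
    [0.1, 0.17, -0.08, -4.1, 0],
    [0.1, 0.17, -0.08, -4.15, 0],
  ],
  grip_force=20,
)

```text
time: 25.83
eef_pos: [0.4151, 0.275, 0.0271]
tcp_rot: [1.0, 0.013, -0.01, -0.005]
contact_force: [-0.8, 0.6, -0.5]
opening: 0.322
```

Call:
servo_tool(
  increments=[
    [0.1, 0, 0, -0.1, 0],
    [0.1, 0, 0, -0.15, 0],
    [0.1, 0, 0, -0.15, 0],
    [0.5, 0, 0, 0, 0],
    [0.55, 0, 0, 0, 0],
    [0.55, 0, 0, 0, 0],
    [0.55, 0, 0, 0, 0],
    [0.55, 0, 0, 0.1, 0],
    [0.55, 0, 0, 0.5, 0],
    [0.55, 0, 0, 1.2, 0],
  ],
)

```text
time: 26.67
eef_pos: [0.4123, 0.2738, 0.0723]
tcp_rot: [1.0, 0.013, -0.014, -0.003]
contact_force: [-0.2, 0.5, 0.2]
opening: 0.551
```

Call:
servo_tool(
  increments=[
    [0.55, 0, 0, 0.5, 0],
    [0.55, 0, 0, 1.3, 0],
    [0.55, 0, 0, 2.2, 0],
    [0.55, 0, 0, 3.1, 0],
    [0.55, 0, 0, 4.0, 0],
    [0.55, -0.2, 0, 4.5, 0],
    [0.55, -0.2, 0, 4.5, 0],
    [0.55, -0.2, 0, 4.5, 0],
    [0.55, -0.2, 0, 4.5, 0],
    [0.55, -0.2, 0, 4.5, 0],
  ],
)

```text
time: 27.5
eef_pos: [0.4034, 0.2733, 0.2499]
tcp_rot: [1.0, 0.013, -0.016, -0.003]
contact_force: [0.2, -0.7, 0.4]
opening: 0.55
```

```bash
cat > chk.py <<'E'
from h import *
np.set_printoptions(precision=4,suppress=True)
w=ctrl.read_camera("wrist");t=ctrl.read_camera("top");c=ctrl.read_camera("scene");s=ctrl.get_state();P=s["eef_pos"]
print(s["time"],P,s["contact_force"],s["opening"])
for x in ctrl.masks_of(w,"peg")[:2]:
    r=cv2.minAreaRect(np.argwhere(x["region"])[:,::-1].astype(np.float32));print("peg w",x["conf"],np.round(x["extent"]),r)
    print(np.array([onz(w,(p[1],p[0]),.02) for p in cv2.boxPoints(r)]))
for p in(t,c):
  for q in("peg","slim_drift","thick_drift","glue","jar","tin"):
    print(q,[(np.round(x["centre"]).tolist(),round(x["conf"],2)) for x in ctrl.landmark_of(p,q)][:2])
E
python3 chk.py
```

```text
27.65 [0.4037 0.2735 0.2505] [-0.554  -0.3299 -0.2405] 0.549727761481791
peg w 0.98 [305. 166. 334. 228.] ((317.5, 195.5), (63.0, 29.0), 90.0)
[[0.4332 0.2904 0.02  ]
 [0.4339 0.2618 0.02  ]
 [0.3694 0.2594 0.02  ]
 [0.3686 0.2895 0.02  ]]
peg w 0.37 [632. 200. 639. 258.] ((635.0, 228.0), (58.0, 8.0), 90.0)
[[ 0.4069 -0.0415  0.02  ]
 [ 0.4071 -0.0495  0.02  ]
 [ 0.3452 -0.0668  0.02  ]
 [ 0.3449 -0.0584  0.02  ]]
peg [([259.0, 209.0], 0.5)]
slim_drift [([260.0, 214.0], 0.72)]
thick_drift [([261.0, 309.0], 0.85), ([258.0, 350.0], 0.16)]
glue [([261.0, 312.0], 0.65), ([257.0, 348.0], 0.56)]
jar [([228.0, 153.0], 0.72)]
tin [([284.0, 384.0], 0.79), ([236.0, 422.0], 0.72)]
peg [([351.0, 280.0], 0.92), ([289.0, 336.0], 0.25)]
slim_drift [([277.0, 326.0], 0.73)]
thick_drift [([262.0, 345.0], 0.63)]
glue [([257.0, 360.0], 0.42)]
jar [([378.0, 210.0], 0.8)]
tin [([247.0, 403.0], 0.72)]
```

```bash
cat > iou.py <<'E'
from h import *
from scipy.optimize import minimize
ps=[ctrl.read_camera("wrist"),ctrl.read_camera("scene")]
ms=[max(ctrl.masks_of(p,"peg"),key=lambda x:x["conf"])["region"] for p in ps]
def iou(x,th):
    y=x[2];h=np.array([np.cos(y),np.sin(y),0]);n=np.array([-np.sin(y),np.cos(y),0]);c,q=np.cos(th),np.sin(th)
    ax=c*h-np.array([0,0,q]);zz=q*h+np.array([0,0,c]);C=np.array([x[0],x[1],.006+.03*abs(q)+.014*c]);v=[]
    for p,m in zip(ps,ms):
        pts=np.array([proj(p,C+a*.03*ax+b*.014*n+d*.014*zz) for a in(-1,1) for b in(-1,1) for d in(-1,1)])
        k=np.zeros((480*4,640*4),np.uint8);cv2.fillConvexPoly(k,cv2.convexHull(((pts+.5)*4).astype(np.int32)),1);M=np.kron(m,np.ones((4,4),bool))
        v.append((k.astype(bool)&M).sum()/(k.astype(bool)|M).sum())
    return v
for d in(-30,-15,0,15,30):
    r=minimize(lambda x:-sum(iou(x,np.radians(d))),[.402,.275,0],method="Nelder-Mead",options=dict(initial_simplex=[[.402,.275,0],[.41,.275,0],[.402,.283,0],[.402,.275,.08]],maxiter=40))
    print(d,r.x.round(3),np.round(iou(r.x,np.radians(d)),3))
w=ps[0];m=max(ctrl.masks_of(w,"tray"),key=lambda x:x["conf"])
print("tray",m["conf"],m["extent"],[onz(w,(m["extent"][i],m["extent"][j]),.03).round(3) for i,j in((1,0),(3,2))])
E
python3 iou.py
```

```text
-30 [0.402 0.275 0.061] [0.895 0.675]
-15 [0.401 0.275 0.065] [0.887 0.796]
0 [0.402 0.275 0.066] [0.945 0.874]
15 [0.402 0.275 0.036] [0.912 0.807]
30 [0.401 0.275 0.044] [0.863 0.691]
tray 0.94 [244.8, 123.7, 402.3, 244.7] [array([0.472, 0.346, 0.03 ]), array([0.356, 0.188, 0.03 ])]
```

```bash
python3 -c "
from plant import ctrl
print(ctrl.get_state()['time']);print(ctrl.sign_off())"
```

```text
28.55
the job is handed in; nothing more can be done
None
```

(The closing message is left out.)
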